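# Swing the long objective into place

## Task

The digital microscope on the column stand has four objectives on a turret. Turn the turret until the longest objective has clicked in under the tube, pushing gently with a fingertip against the black finger lugs of the turret ring and never touching the objectives. Grip and lift nothing, leave the rock slab and all the other things on the bench where they are, and finish clear of everything.

Things in the scene. Friction and masses are not known exactly. Their poses are not given: they have to be found in the camera images.
- scope: Digital microscope on a column stand, fixed to the bench; place and yaw vary. Origin on the bench; its own -x points to its front (user side), z up. White base plate 300 x 220 x 22 mm high, from x = -160 to +140 mm, y = +-110. The turret axis is vertical at x = -66, y = 0. In front of the tube nothing stands above the turret ring and lugs but the nosepiece plate.
- turret (a joint): Turret angle about its vertical axis, anticlockwise from above positive, endless both ways. 0 and every full turn (+-6.283): longest objective under the tube. Click stops every 1.571; let go, it springs into the nearest stop. Stepping over takes 2 to 3 N at a lug. At a stop two lugs stand 45 degrees either side of the front, open from above.
- lug_ring: Turning ring of the turret, knurled aluminium, 104 mm diameter, 26 mm high, with four black finger lugs. Origin on the turret axis at the ring's underside, 140 mm above the bench. In its own frame lugs point out at 45, 135, 225, 315 degrees from x towards y, midway between the objectives. Lug: 10 mm thick, out to 83 mm from the axis (31 mm out of the ring), 142 to 164 mm above the bench.
- obj_long: Longest objective: slender steel barrel, 60 mm long, 28 mm diameter at the top and tapered at the tip, hanging below the ring with its axis 36 mm from the turret axis, at 0 degrees in the ring's frame. Origin on its own axis at its upper end (underside of the ring, 140 mm above the bench).
- obj_medium: Objective 45 mm long, 28 mm diameter, at 90 degrees in the ring's frame; origin as for the longest.
- obj_short: Objective 33 mm long, 30 mm diameter, at 180 degrees in the ring's frame; origin likewise.
- obj_stub: Shortest, widest objective, 21 mm long, 32 mm diameter, at 270 degrees in the ring's frame; origin likewise.
- long_lens (a point): Centre of the front lens of the longest objective, 80 mm above the bench.
- tube_axis (a point): Point on the optical axis of the tube, at the scope's x = -30 mm, y = 0, 140 mm above the bench; the working objective hangs exactly below it. The white tube, 52 mm diameter, starts 185 mm above the bench; on it sit an illuminator block 56 x 54 mm and a camera, up to 394 mm.
- slab: Grey polished rock slab, 85 x 60 x 25 mm, loose on the base plate under the tube; origin under its centre.
- dust_cap: Loose black objective dust cap, 34 mm diameter, 19 mm high, on the front corner of the base plate; origin under its centre.
- canister: Loose clear objective canister, 46 mm diameter, 62 mm high, standing beside the base plate; origin under its centre.
- slab_pink: Loose pinkish rock slab, 130 x 75 x 22 mm; origin under its centre.
- slab_dark: Loose dark rock slab, 120 x 80 x 20 mm; origin under its centre.
- cleaner: Loose small lens-cleaner bottle, 36 mm diameter, 75 mm high; origin under its centre.
- loupe: Loose folding hand lens, about 80 x 28 x 14 mm, lying flat; origin under its case's centre.
- column_top (a point): Top of the steel column (32 mm diameter, at the scope's x = +110 mm, y = 0, top 362 mm above the bench). It carries a focus carriage 60 x 64 mm with knobs out to 66 mm either side, 180 to 265 mm up, and a white arm 46 mm wide, 200 to 244 mm up, running from the column to the tube.
- nose_plate (a point): Top centre, 185 mm above the bench, of the fixed steel nosepiece plate on the turret axis; 98 mm diameter, tapering upward, it covers the turret ring from 166 to 185 mm above the bench. The lugs stand out beyond it.

How it is judged:
By the outcome, as a careful person would: the job done as asked, in the order asked, and still so for the second after the job is handed in, with the robot touching nothing.
It also fails if it takes over 51 s, if anything falls off the work surface, if the arm or the gripper's body presses on something with over 40 N, if the wrist force passes 120 N, or if a joint passes its speed limit or range.

## Robot

A 6-joint arm with a two-finger parallel gripper is mounted at the origin on the work surface. World frame = base frame: x ahead of the robot, y to its left, z up, the work surface at z = 0. Lengths are in m, angles in rad, forces in N, time in s.
With the tool pointing down it reaches from about 0.375 to 0.9 m from the base axis. Payload 3.1 kg.
Tool frame: the origin (TCP) lies on the centre line of the jaws, within the pads' length; the fingertips stand 11 mm ahead of it and the grasp point (between the pads) lies 8 mm behind it; x points along the fingers, y is the direction in which the jaws open and shut, and the axes are right-handed (so a half turn about x gives the same grasp; the last joint's range is limited). The gripper opens to 87 mm and grips with 3 to 60 N. Pads are 19 mm wide; open, the fingers measure 117 mm over their backs; the gripper's body (75 mm by 190 mm) begins 51 mm behind the grasp point.
Start: joints at [-1.498, 0.527, 1.433, -0, 1.181, -0.178], TCP at [0.156, -0.605, 0.234] pointing down, gripper open.
Joint ranges: [-3.08, 3.08], [-0.75, 2.2], [0.22, 2.44], [-1.43, 4.57], [0, 2.65], [-2.85, 2.85]. Speed limits (rad/s): [2.79, 2.79, 3.14, 3.14, 3.14, 3.14].

## Interface

Orientations are given as a unit quaternion [x, y, z, w].
In Python, from rig import robot, camera, camera_info gives the robot as it stands.
- The arm moves only by the shell command python3 -m inch 'ROWS' [FORCE]. ROWS is JSON, a list that holds one entry, the list of rows, each a list of 5 numbers: the shift along the tool's x, y, z in cm, then the turn about the tool's x in rad, then the opening, from 0 (shut) to 1 (fully open). A call has 1 to 8 rows; each row shifts and turns the pose as measured when the row begins, along the tool's axes as they then stand; what a row does not reach is not made up. A row lasts 1/12 s, in which the tool goes at most 41.7 mm and 7.16 degrees, less where a joint would pass 70% of its speed; a pose out of reach is approached as far as the arm can. A call with a gripper value outside its range is refused whole. The fingers move at their own pace and stop on an object; FORCE is the grip in N (left out, the last holds). Time passes only in rows, so rows that do not move let the fingers close. It gives the time, the measured TCP pose, the force and the opening at its end, in the units of the state.
- robot.get_obs(): the state, without advancing time (a new reading comes with each control period).
- camera(name): name is "scene" or "top" or "wrist"; returns the picture (400x640x3 uint8, red, green, blue); there is no depth.
- camera_info(name): a dict with "camera_matrix" (3x3 intrinsics, pixels), "rvec" (rotation vector, rad) and "tvec" (3), from world to camera coordinates, as OpenCV has them. Camera axes: x right, y down, z forward; pixel columns grow to the right and rows downward; lengths in m; the calibration is good to about 2 mm. A picture is of the moment at which its call begins: read the wrist's pose just before it. camera_info takes no time and is no camera call; for the wrist camera it gives the pose at the moment of the call.
- robot.hand_in(): hands the job in, once; it reports no verdict.
The state is a dict: "time": time; "q": joint angles; "joint_velocities": joint speeds; "joint_torque": joint torques, N m; "position": TCP position; "tool_rot": TCP orientation; "ft_force": force on the tool from outside, world axes, zero at the start; "moment": the same for the moment, N m; "grip_width": finger opening in m.
Only numpy, scipy, OpenCV 4.12 (cv2) and the standard library are available. Lean on these libraries where they do the work, as an engineer would, in place of code of your own. Each camera call takes 0.05 s, during which the arm holds its last target. There are 200 camera calls.

## Working session

There is one attempt and no reset: what is moved stays moved. The work goes in short steps, Python scripts to look and compute and a shell command to move; the robot and the scene stay as the last step left them, time stands still between calls to the robot, and variables do not carry over. Pictures are saved under pics/ and viewed, about 8 in all and at most 12, crops included, and the job is handed in when it is done.

```bash
mkdir -p pics; ls; python3 - <<'E'
from rig import robot,camera,camera_info
import cv2
for n in("scene","top"):
    cv2.imwrite(f"pics/{n}0.png",camera(n)[:,:,::-1]); i=camera_info(n); print(n,i)
o=robot.get_obs();print(o)
E
```

```text
pics
scene {'camera_matrix': array([[508.37187704,   0.        , 316.21601151],
       [  0.        , 508.37187704, 197.16887328],
       [  0.        ,   0.        ,   1.        ]]), 'rvec': array([ 2.25426465,  0.90283402, -0.371052  ]), 'tvec': array([-0.3679215 , -0.13227833,  1.9314446 ])}
top {'camera_matrix': array([[433.66963393,   0.        , 320.11077152],
       [  0.        , 433.66963393, 197.90591005],
       [  0.        ,   0.        ,   1.        ]]), 'rvec': array([ 2.15862901, -2.0691231 ,  0.21692798]), 'tvec': array([-0.03694985,  0.56289916,  1.2401388 ])}
{'time': 0.1, 'q': array([-1.49750849e+00,  5.28341354e-01,  1.43378777e+00, -8.78985827e-06,
        1.18138062e+00, -1.78535881e-01]), 'joint_velocities': array([-0.00014748, -0.00285038, -0.00384207,  0.00202764, -0.00140481,
        0.00148662]), 'joint_torque': array([ 1.82640115e-04, -4.40986884e+01, -1.77151179e+01,  6.35734177e-02,
        5.33962506e-02, -4.15778038e-05]), 'position': array([ 0.15568851, -0.60463837,  0.2326847 ]), 'tool_rot': array([ 0.70154133,  0.0894762 , -0.70147577,  0.08812219]), 'ft_force': array([-0.44043262, -0.05295138,  0.46396425]), 'moment': array([0.04442085, 0.02973451, 0.00834348]), 'grip_width': 0.08707357266922434}
```

View pics/scene0.png

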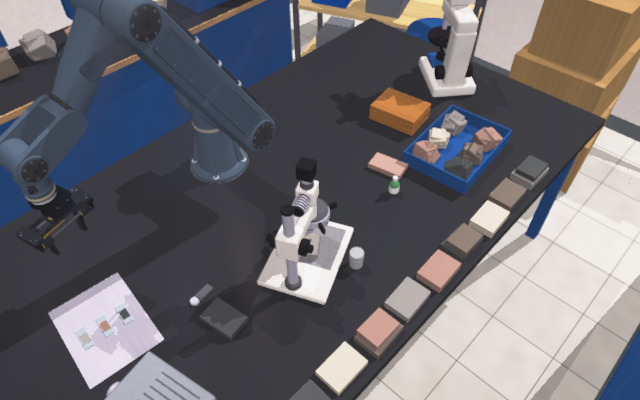

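View pics/top0.png

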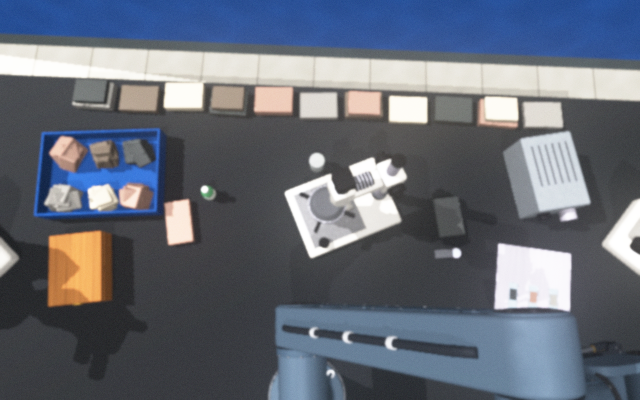

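The top view shows the scope at about (345,205), front facing image left. The scene view shows it at about (305,240). I'll enlarge both crops.

```bash
python3 - <<'E'
import cv2,numpy as np
a=cv2.imread('pics/top0.png')[145:265,275:415]; b=cv2.imread('pics/scene0.png')[150:310,250:380]
A=cv2.resize(a,(420*1,360),interpolation=cv2.INTER_CUBIC); A=cv2.resize(a,None,fx=3,fy=3,interpolation=cv2.INTER_CUBIC)
B=cv2.resize(b,None,fx=2.9,fy=2.9,interpolation=cv2.INTER_CUBIC)
h=max(A.shape[0],B.shape[0]);P=lambda x:np.vstack([x,np.zeros((h-x.shape[0],x.shape[1],3),np.uint8)])
cv2.imwrite('pics/c0.png',np.hstack([P(A),P(B)]))
E
```

```text
(no output)
```

View pics/c0.png

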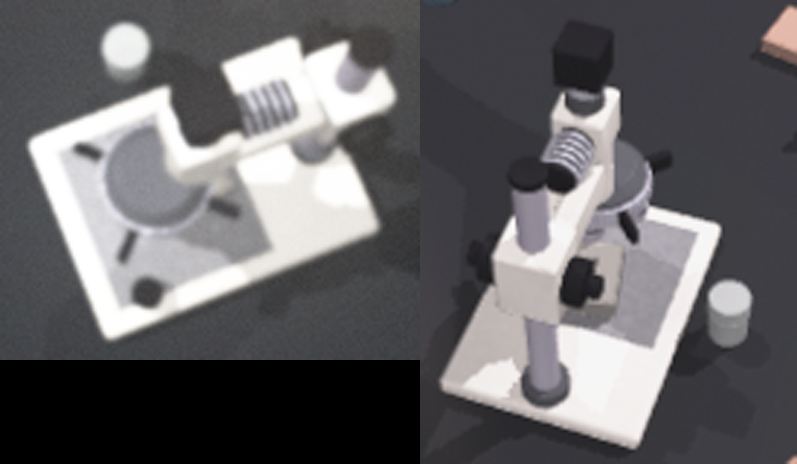

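```bash
cat > h.py <<'E'
import numpy as np,cv2
from rig import robot,camera,camera_info
from scipy.optimize import least_squares
from scipy.spatial.transform import Rotation as R
def proj(n,P,i=None):
    i=i or camera_info(n)
    return cv2.projectPoints(np.array(P,float).reshape(-1,3),i['rvec'],i['tvec'],i['camera_matrix'],None)[0][:,0]
def S(p,P):
    P=np.array(P,float).reshape(-1,3);c,s=np.cos(p[2]),np.sin(p[2])
    return np.c_[p[0]+c*P[:,0]-s*P[:,1],p[1]+s*P[:,0]+c*P[:,1],P[:,2]]
E
python3 - <<'E'
from h import *
# top crop px -> full
t=np.array([[32,143],[108,335],[378,235],[150,180]])/3+[275,145]
Pt=[[-.16,-.11,.022],[-.16,.11,.022],[.14,.11,.022],[-.066,0,.185]]
s=np.array([[718,225],[635,443],[443,385],[530,172]])-[420,0]
s=s/2.9+[250,150]
Ps=[[-.16,-.11,.022],[.14,-.11,.022],[.14,.11,.022],[.11,0,.362]]
best=None
for f in(1,-1):
  a=np.array(Pt)*[1,f,1];b=np.array(Ps)*[1,f,1]
  F=lambda p:np.r_[(proj('top',S(p,a))-t).ravel(),(proj('scene',S(p,b))-s).ravel()]
  for y in np.arange(0,6.28,.8):
    r=least_squares(F,[.55,0,y],loss='soft_l1')
    if best is None or r.cost<best[0]: best=(r.cost,f,r.x,F(r.x).reshape(-1,2).round(1))
print(best)
p=best[2]
lug=(np.array([[88,150],[128,247],[224,207]])/3+[275,145])
for a in (45,135,225,315):
  r=.068;x=S(p,[-.066+r*np.cos(np.radians(a)),r*np.sin(np.radians(a)),.164])
  print(a,x,(proj('top',x)-[275,145])*3, S(p,[-.066+.083*np.cos(np.radians(a)),.083*np.sin(np.radians(a)),.164]))
print('axis',S(p,[-.066,0,.14]))
np.save('p.npy',p)
E
```

```text
Traceback (most recent call last):
  File "h.py", line 6, in proj
    i=i or camera_info(n)
           ~~~~~~~~~~~^^^
ValueError: time passes only in moves, steps and waits
```

```bash
cat > h.py <<'E'
import numpy as np,cv2
from rig import robot,camera,camera_info
from scipy.optimize import least_squares
from scipy.spatial.transform import Rotation as R
C={n:camera_info(n) for n in('top','scene')}
def proj(n,P,i=None):
    i=i or C[n]
    return cv2.projectPoints(np.array(P,float).reshape(-1,3),i['rvec'],i['tvec'],i['camera_matrix'],None)[0][:,0]
def S(p,P):
    P=np.array(P,float).reshape(-1,3);c,s=np.cos(p[2]),np.sin(p[2])
    return np.c_[p[0]+c*P[:,0]-s*P[:,1],p[1]+s*P[:,0]+c*P[:,1],P[:,2]]
E
python3 - <<'E'
from h import *
t=np.array([[32,143],[108,335],[378,235],[150,180]])/3+[275,145]
Pt=[[-.16,.11,.022],[-.16,-.11,.022],[.14,-.11,.022],[-.066,0,.185]]
s=(np.array([[718,225],[635,443],[443,385],[530,172]])-[420,0])/2.9+[250,150]
Ps=[[-.16,.11,.022],[.14,.11,.022],[.14,-.11,.022],[.11,0,.362]]
F=lambda p:np.r_[(proj('top',S(p,Pt))-t).ravel(),(proj('scene',S(p,Ps))-s).ravel()]
r=least_squares(F,[.55,0,-1.2],loss='soft_l1');p=r.x
print(p,r.cost,F(p).reshape(-1,2).round(1))
for a in (45,135,225,315):
  c,s_=np.cos(np.radians(a)),np.sin(np.radians(a))
  x=S(p,[-.066+.068*c,.068*s_,.164])
  print(a,x,(proj('top',x)-[275,145])*3, S(p,[-.066+.083*c,.083*s_,.164]))
print('axis',S(p,[-.066,0,.14]))
np.save('p.npy',p)
E
```

```text
[ 0.55564386 -0.09356308 -1.13849018] 14.386498804982978 [[-1.2 -1.7]
 [ 0.3  0.7]
 [ 1.5 -3.7]
 [ 2.4 -3.3]
 [ 0.7 -1.3]
 [ 0.5 -1.4]
 [-2.1 -1.7]
 [-1.  -1.1]]
45 [[ 0.59179705 -0.0571494   0.164     ]] [[184.91821506 107.81769075]] [[ 0.60587167 -0.06233641  0.164     ]]
135 [[0.55150656 0.03017    0.164     ]] [[ 88.12664612 146.5339545 ]] [[0.55669357 0.04424462 0.164     ]]
225 [[ 0.46418717 -0.0101205   0.164     ]] [[127.99104654 242.94250708]] [[ 0.45011255 -0.00493349  0.164     ]]
315 [[ 0.50447766 -0.09743989  0.164     ]] [[225.97860333 203.00263612]] [[ 0.49929065 -0.11151451  0.164     ]]
axis [[ 0.52799211 -0.03363495  0.14      ]]
```

```bash
python3 - <<'E'
from h import *
i=camera_info('wrist');Rm=cv2.Rodrigues(i['rvec'])[0];print(i['camera_matrix'],'pos',-Rm.T@i['tvec'],'fwd',Rm[2],'right',Rm[0])
o=robot.get_obs();T=R.from_quat(o['tool_rot']).as_matrix();print(T,'cam in tool',T.T@(-Rm.T@i['tvec']-o['position']),T.T@Rm[2])
im=np.mean([camera('scene').astype(float) for _ in range(4)],0).astype(np.uint8)[:,:,::-1]
p=np.load('p.npy')
a=cv2.resize(im[200:290,285:345],None,fx=6.5,fy=6.5,interpolation=cv2.INTER_CUBIC)
cv2.imwrite('pics/z1.png',a)
for n,an in(('f',180),('l',90),('r',270),('t',0)):
  c,s=np.cos(np.radians(an))*.036,np.sin(np.radians(an))*.036
  print(n,((proj('scene',S(p,[[-.066+c,s,.14],[-.066+c,s,.08]]))-[285,200])*6.5).round())
print(((proj('scene',S(p,[[-.03+.03,.04,.047],[-.066,0,.14]]))-[285,200])*6.5).round())
E
```

```text
[[329.01606685   0.         322.3710209 ]
 [  0.         329.01606685 197.69114098]
 [  0.           0.           1.        ]] pos [ 0.2316767  -0.5857387   0.38422439] fwd [-0.27745636 -0.06938349 -0.95822956] right [ 0.24748315 -0.96889103 -0.00150353]
[[-1.48483175e-04  2.49173664e-01 -9.68458808e-01]
 [ 1.91134302e-03 -9.68456979e-01 -2.49173486e-01]
 [-9.99998162e-01 -1.88805505e-03 -3.32456775e-04]] cam in tool [-0.15151457  0.00034463 -0.07835111] [ 9.58136386e-01 -1.30698089e-04  2.86312153e-01]
f [[200.  46.]
 [202. 127.]]
l [[247. 119.]
 [248. 200.]]
r [[104.  82.]
 [108. 163.]]
t [[149. 156.]
 [153. 236.]]
[[212. 347.]
 [175. 101.]]
```

View pics/z1.png

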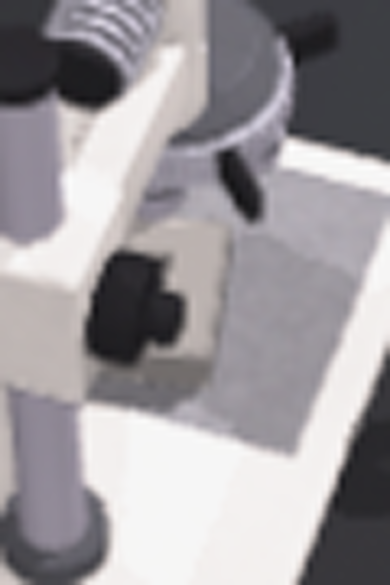

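The longest objective is not visible in any of the views: under the tube there is only a short one, at (160,195) in the crop. I'll raise the tool, turn it so the camera looks back at the turret from the front, and shut the fingers.

```bash
python3 -m inch '[[[-1.3,0,0,-0.12,0],[-1.3,0,0,-0.12,0],[-1.3,0,0,-0.12,0],[-1.3,0,0,-0.12,0],[-1.3,0,0,-0.12,0],[-1.3,0,0,-0.12,0],[-1.3,0,0,-0.12,0],[-1.3,0,0,-0.12,0]]]' && python3 -m inch '[[[-1.3,0,0,-0.1,0],[-1.3,0,0,-0.1,0],[-1.3,0,0,-0.1,0],[-1.3,0,0,-0.1,0],[-1.3,0,0,-0.1,0],[-1.3,0,0,-0.1,0],[-1.3,0,0,-0.1,0],[-1.3,0,0,-0.1,0]]]'
cat >> h.py <<'E'
def to(P,yaw=None):
    "shift in tool axes (cm) and turn to reach world point; tool z to point along scope +x"
    o=robot.get_obs();T=R.from_quat(o['tool_rot']).as_matrix()
    w=yaw if yaw is not None else np.load('p.npy')[2]
    d=w-np.arctan2(T[1,2],T[0,2]);d=(d+np.pi)%(2*np.pi)-np.pi
    print('t',o['time'],'pos',o['position'].round(4),'q',o['q'].round(2),'F',o['ft_force'].round(2),'shift cm',(T.T@(np.array(P)-o['position'])*100).round(2),'turn',round(-d,3),'xdown',T[:,0].round(3))
E
python3 -c "
from h import *
to([.41,-.2,.44])"
```

```text
time: 0.97
position: [0.1554, -0.602, 0.3359]
tool_rot: [0.576, 0.418, -0.571, 0.409]
ft_force: [-0.3, -0.6, -0.6]
grip_width: 0.0415
time: 1.63
position: [0.1555, -0.6018, 0.4442]
tool_rot: [0.359, 0.615, -0.349, 0.609]
ft_force: [-0.4, -0.2, -0.4]
grip_width: 0.0009
t 1.6333 pos [ 0.1555 -0.6018  0.4442] q [-1.5   0.38  1.11  0.    1.67 -2.02] F [-0.39 -0.23 -0.37] shift cm [  1.08  42.08 -22.15] turn 0.089 xdown [-0.001  0.017 -1.   ]
```

```bash
python3 -m inch '[[[0,3,-1.6,0.05,0],[0,3,-1.6,0.04,0],[0,3,-1.6,0,0],[0,3,-1.6,0,0],[0,3,-1.6,0,0],[0,3,-1.6,0,0],[0,3,-1.6,0,0],[0,3,-1.6,0,0]]]' >/dev/null&& python3 -m inch '[[[0,3,-1.6,0,0],[0,3,-1.6,0,0],[0,3,-1.6,0,0],[0,3,-1.6,0,0],[0,3,-1.6,0,0],[0,3,-1.6,0,0],[0,0,0,0,0]]]'
python3 -c "
from h import *
p=np.load('p.npy');p[0]-=.003
to(S(p,[-.066-.17,0,.44])[0]);print(S(p,[-.066-.17,0,.44])[0])"
```

```text
time: 2.88
position: [0.4492, -0.2056, 0.4495]
tool_rot: [0.387, 0.595, -0.38, 0.593]
ft_force: [0.2, -0.8, 0.9]
grip_width: 0.0007
t 2.8833 pos [ 0.4492 -0.2056  0.4495] q [-0.66  0.15  1.41  0.01  1.58 -1.08] F [ 0.2  -0.77  0.85] shift cm [  1.27  13.83 -29.55] turn -0.009 xdown [ 0.002  0.01  -1.   ]
[0.45376791 0.12072539 0.44      ]
```

```bash
python3 -m inch '[[[0,1.4,-3,0,0],[0,1.4,-3,0,0],[0,1.4,-3,0,0],[0,1.4,-3,0,0],[0,1.4,-3,0,0],[0,1.4,-3,0,0],[0,1.4,-3,0,0],[0,1.4,-3,0,0]]]' >/dev/null&& python3 -m inch '[[[0,1.3,-2.7,0,0],[0,1.3,-2.7,0,0],[4,0,0,0,0],[4,0,0,0,0],[4,0,0,0,0],[4,0,0,0,0],[4,0,0,0,0],[0,0,0,0,0]]]'
python3 - <<'E'
from h import *
p=np.load('p.npy');p[0]-=.003
to(S(p,[-.066-.17,0,.23])[0])
i=camera_info('wrist');cv2.imwrite('pics/w1.png',camera('wrist')[:,:,::-1])
for P in([-.066,0,.185],[-.102,0,.08],[-.066,.036,.08],[-.066,-.036,.08],[-.03,0,.08],[-.16,.11,.022],[-.16,-.11,.022],[-.066-.0587,.0587,.164],[-.066-.0587,-.0587,.164]): print(P,proj('wrist',S(p,P),i).round())
E
```

```text
time: 4.22
position: [0.4588, 0.1322, 0.2498]
tool_rot: [0.388, 0.59, -0.377, 0.6]
ft_force: [-1.1, 0.1, -0.0]
grip_width: 0.0005
t 4.2167 pos [0.4588 0.1322 0.2498] q [ 0.04  0.3   1.79  0.01  1.04 -0.39] F [-1.05  0.08 -0.05] shift cm [ 1.96 -0.97  0.83] turn -0.005 xdown [ 0.021  0.006 -1.   ]
[-0.066, 0, 0.185] [[312. 413.]]
[-0.102, 0, 0.08] [[312. 303.]]
[-0.066, 0.036, 0.08] [[344. 329.]]
[-0.066, -0.036, 0.08] [[282. 331.]]
[-0.03, 0, 0.08] [[313. 355.]]
[-0.16, 0.11, 0.022] [[400. 234.]]
[-0.16, -0.11, 0.022] [[223. 236.]]
[-0.1247, 0.0587, 0.164] [[379. 337.]]
[-0.1247, -0.0587, 0.164] [[243. 340.]]
```

View pics/w1.png

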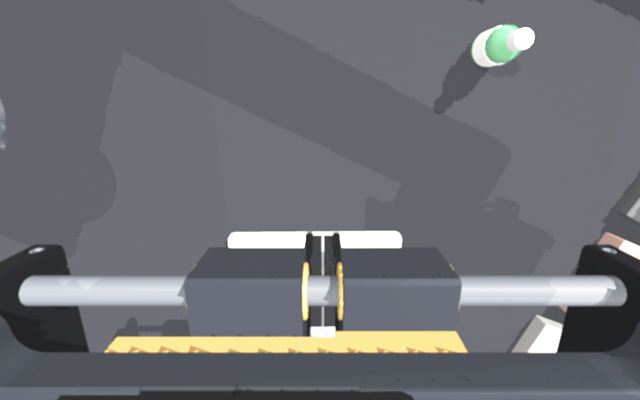

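The gripper hides the turret from the wrist camera, which shows only the plate's front edge at row 240, columns 230–400, as predicted. The long objective is therefore at the front, right or left. I'll push anticlockwise one click at a time and check with the scene camera.

```bash
cat >> h.py <<'E'
def rel(x,y,z=.159):
    p=np.load('p.npy');p[0]-=.003
    o=robot.get_obs()['position'];d=o[:2]-S(p,[-.066,0,0])[0,:2];c,s=np.cos(p[2]),np.sin(p[2])
    print('now rel axis',(c*d[0]+s*d[1]).round(4),(-s*d[0]+c*d[1]).round(4))
    to(S(p,[-.066+x,y,z])[0])
E
python3 -c "
from h import *
rel(-.12,.095)"
```

```text
now rel axis -0.1775 0.0114
t 4.2667 pos [0.461  0.1323 0.253 ] q [ 0.04  0.29  1.78  0.01  1.04 -0.39] F [ 0.73  0.34 -1.5 ] shift cm [9.65 8.13 5.65] turn -0.005 xdown [ 0.026  0.006 -1.   ]
```

```bash
python3 -m inch '[[[0,2,1.4,0,0],[0,2,1.4,0,0],[0,2,1.4,0,0],[0,2,1.4,0,0],[2.4,0,0,0,0],[2.4,0,0,0,0],[2.4,0,0,0,0],[2,0,0,0,0]]]' >/dev/null; python3 -m inch '[[[0,0,0,0,0],[0,0,0,0,0]]]'
python3 -c "
from h import *
rel(-.06,.092)"
```

```text
time: 5.1
position: [0.5866, 0.1099, 0.1929]
tool_rot: [0.399, 0.571, -0.367, 0.616]
ft_force: [0.3, 0.6, 0.9]
grip_width: 0.0003
now rel axis -0.1045 0.1161
t 5.1 pos [0.5866 0.1099 0.1929] q [-0.    0.51  1.61  0.01  0.95 -0.43] F [0.31 0.62 0.93] shift cm [ 3.34 -2.62  4.37] turn -0.008 xdown [ 0.078  0.005 -0.997]
```

```bash
python3 -m inch '[[[1,-0.3,0,0,0],[1,-0.3,0,0,0],[0.8,-0.3,0,0,0],[0.4,-0.3,0,0,0],[0,-0.3,1,0,0],[0,-0.3,1,0,0],[0,-0.3,1,0,0],[0,0,0.7,0,0]]]' >/dev/null; python3 -m inch '[[[0,0,0,0,0],[0,0,0,0,0]]]'
python3 -c "
from h import *
rel(-.06,.085)"
```

```text
time: 5.93
position: [0.5905, 0.0616, 0.1671]
tool_rot: [0.402, 0.566, -0.364, 0.62]
ft_force: [-0.3, 0.6, -0.1]
grip_width: 0.0004
now rel axis -0.0591 0.0994
t 5.9333 pos [0.5905 0.0616 0.1671] q [-0.09  0.54  1.65  0.02  0.86 -0.52] F [-0.35  0.56 -0.09] shift cm [ 0.68 -1.5  -0.11] turn -0.01 xdown [ 0.093  0.004 -0.996]
```

```bash
python3 -m inch '[[[0.2,-0.8,-0.1,0,0],[0.2,-0.8,-0.1,0,0],[0,-0.8,-0.2,0,0],[0,-0.8,-0.2,0,0],[0,-0.8,-0.2,0,0],[0,0,0,0,0]]]'
python3 -c "
from h import *
rel(-.07,0)"
```

```text
time: 6.43
position: [0.5493, 0.0537, 0.1597]
tool_rot: [0.405, 0.565, -0.362, 0.621]
ft_force: [0.8, -0.2, -0.1]
grip_width: 0.0006
now rel axis -0.0691 0.0587
t 6.4333 pos [0.5493 0.0537 0.1597] q [-0.11  0.5   1.76  0.03  0.78 -0.56] F [ 0.75 -0.24 -0.15] shift cm [-0.49 -5.85 -0.03] turn -0.011 xdown [ 0.1    0.007 -0.995]
```

```bash
python3 -m inch '[[[-0.1,-0.8,0,0,0],[-0.1,-0.8,0,0,0],[-0.1,-0.8,0,0,0],[-0.1,-0.8,0,0,0]]]'; python3 -m inch '[[[-0.1,-0.8,0,0,0],[-0.1,-0.8,0,0,0],[-0.1,-0.8,0,0,0]]]'
python3 - <<'E'
from h import *
rel(-.07,0)
im=np.mean([camera('scene').astype(float) for _ in range(3)],0).astype(np.uint8)[:,:,::-1]
a=cv2.resize(im[190:280,280:350],None,fx=6,fy=6,interpolation=cv2.INTER_CUBIC)
t=cv2.resize(camera('top')[145:235,275:370,::-1],None,fx=3.6,fy=6,interpolation=cv2.INTER_CUBIC)
cv2.imwrite('pics/z2.png',np.hstack([a,t]))
E
```

```text
time: 6.77
position: [0.5208, 0.0419, 0.1617]
tool_rot: [0.406, 0.563, -0.36, 0.623]
ft_force: [1.7, 0.8, 0.0]
grip_width: 0.0005
time: 7.02
position: [0.4943, 0.0302, 0.1619]
tool_rot: [0.404, 0.564, -0.361, 0.623]
ft_force: [-0.1, 0.9, -0.1]
grip_width: 0.0002
now rel axis -0.0708 -0.0011
t 7.0167 pos [0.4943 0.0302 0.1619] q [-0.18  0.43  1.9   0.04  0.71 -0.63] F [-0.14  0.86 -0.1 ] shift cm [0.3  0.08 0.07] turn -0.008 xdown [ 0.103  0.007 -0.995]
```

View pics/z2.png

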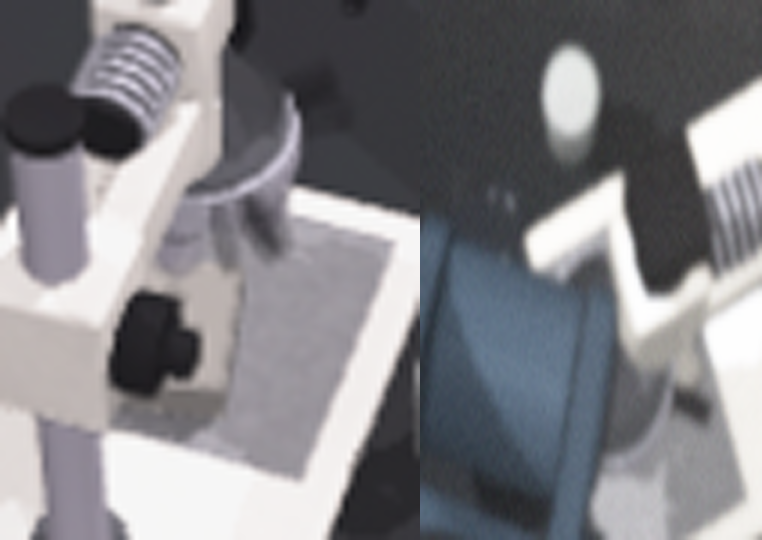

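The lug at (265,225) is blurred by motion, so the turret is snapping over. The objective under the tube at (185,235) is now longer than the first one. I'll back out radially and look again.

```bash
python3 -m inch '[[[0,0.2,-1.5,0,0],[0,0,-1.5,0,0],[0,0,-1.5,0,0],[0,0,-0.5,0,0],[0,0,0,0,0],[0,0,0,0,0]]]'
python3 - <<'E'
from h import *
rel(-.115,.1)
im=np.mean([camera('scene').astype(float) for _ in range(4)],0).astype(np.uint8)[:,:,::-1]
a=cv2.resize(im[190:280,280:350],None,fx=6.5,fy=6.5,interpolation=cv2.INTER_CUBIC)
cv2.imwrite('pics/z3.png',a)
E
```

```text
time: 7.72
position: [0.4812, 0.0769, 0.1609]
tool_rot: [0.406, 0.561, -0.36, 0.625]
ft_force: [-0.6, -0.3, 0.7]
grip_width: 0.0006
now rel axis -0.1187 0.0066
t 7.7167 pos [0.4812 0.0769 0.1609] q [-0.08  0.42  1.92  0.02  0.68 -0.52] F [-0.6  -0.32  0.66] shift cm [1.17 9.27 0.27] turn -0.01 xdown [ 0.111  0.005 -0.994]
```

View pics/z3.png

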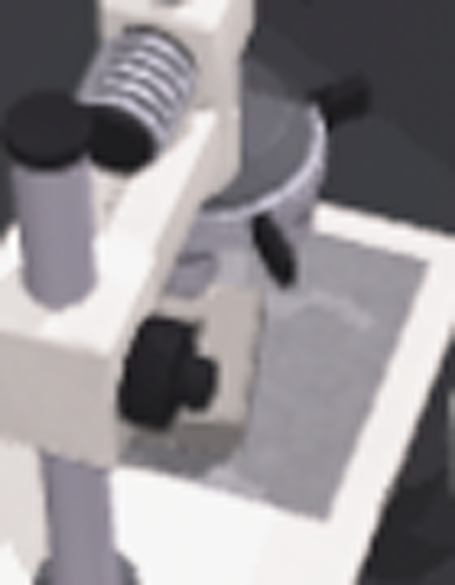

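The objective under the tube now ends around (190,285), about 45 mm long, so it is probably the medium one. That means the longest comes with one more anticlockwise click.

```bash
python3 -m inch '[[[0.15,1.3,0,0,0],[0.15,1.3,0,0,0],[0.15,1.3,0,0,0],[0.15,1.3,0,0,0],[0.15,1.3,0,0,0],[0.15,1.3,0,0,0],[0.15,1.2,0,0,0],[0,0,0,0,0]]]' >/dev/null; python3 -m inch '[[[0,0,0,0,0]]]'
python3 -c "
from h import *
rel(-.06,.098,.165)"
```

```text
time: 8.67
position: [0.5689, 0.1095, 0.1588]
tool_rot: [0.408, 0.56, -0.363, 0.623]
ft_force: [0.0, -0.1, 0.3]
grip_width: 0.0003
now rel axis -0.1115 0.0999
t 8.6667 pos [0.5689 0.1095 0.1588] q [-0.    0.53  1.7   0.01  0.8  -0.42] F [ 0.01 -0.07  0.29] shift cm [-0.41 -0.05  5.18] turn -0.019 xdown [ 0.11   0.004 -0.994]
```

```bash
python3 -m inch '[[[-0.1,0,1.2,0,0],[-0.1,0,1.2,0,0],[-0.1,0,1.2,0,0],[-0.1,0,1,0,0],[0,0,0,0,0]]]'; python3 -m inch '[[[0,-0.8,-0.1,0,0],[0,-0.8,-0.1,0,0],[0,-0.8,-0.2,0,0],[0,-0.8,-0.2,0,0],[0,-0.8,-0.2,0,0]]]'
python3 -c "
from h import *
rel(-.07,0)"
```

```text
time: 9.08
position: [0.5862, 0.061, 0.165]
tool_rot: [0.407, 0.56, -0.365, 0.622]
ft_force: [0.9, -0.5, -0.8]
grip_width: 0.0005
time: 9.5
position: [0.5469, 0.0517, 0.1619]
tool_rot: [0.412, 0.557, -0.363, 0.623]
ft_force: [3.2, 4.1, 1.5]
grip_width: 0.0006
now rel axis -0.0683 0.0556
t 9.5 pos [0.5469 0.0517 0.1619] q [-0.12  0.49  1.78  0.03  0.76 -0.55] F [3.16 4.1  1.52] shift cm [-0.32 -5.56 -0.04] turn -0.026 xdown [ 0.116  0.006 -0.993]
```

```bash
python3 -m inch '[[[-0.1,-0.8,0,0,0],[-0.1,-0.8,0,0,0],[-0.1,-0.8,0,0,0],[-0.1,-0.8,0,0,0]]]'; python3 -m inch '[[[-0.1,-0.8,0,0,0],[-0.1,-0.8,0,0,0],[-0.1,-0.8,0,0,0]]]';python3 -m inch '[[[0,0.2,-1.5,0,0],[0,0,-1.5,0,0],[0,0,-1.5,0,0],[0,0,-0.8,0,0],[0,0,0,0,0],[0,0,0,0,0]]]'
python3 - <<'E'
from h import *
rel(-.115,.1)
im=np.mean([camera('scene').astype(float) for _ in range(4)],0).astype(np.uint8)[:,:,::-1]
a=cv2.resize(im[190:280,280:350],None,fx=6.5,fy=6.5,interpolation=cv2.INTER_CUBIC)
cv2.imwrite('pics/z4.png',a)
E
```

```text
time: 9.83
position: [0.5124, 0.0407, 0.1625]
tool_rot: [0.411, 0.558, -0.362, 0.623]
ft_force: [0.8, 0.8, -0.3]
grip_width: 0.0003
time: 10.08
position: [0.485, 0.0295, 0.1622]
tool_rot: [0.409, 0.56, -0.363, 0.622]
ft_force: [0.6, -0.6, 0.4]
grip_width: 0.0002
time: 10.58
position: [0.4588, 0.0761, 0.1596]
tool_rot: [0.408, 0.561, -0.366, 0.621]
ft_force: [-0.1, 0.6, 0.3]
grip_width: 0.0002
now rel axis -0.1274 -0.0141
t 10.5833 pos [0.4588 0.0761 0.1596] q [-0.08  0.41  1.97  0.02  0.66 -0.51] F [-0.11  0.61  0.25] shift cm [ 1.19 11.38  0.97] turn -0.023 xdown [ 0.103  0.003 -0.995]
```

View pics/z4.png

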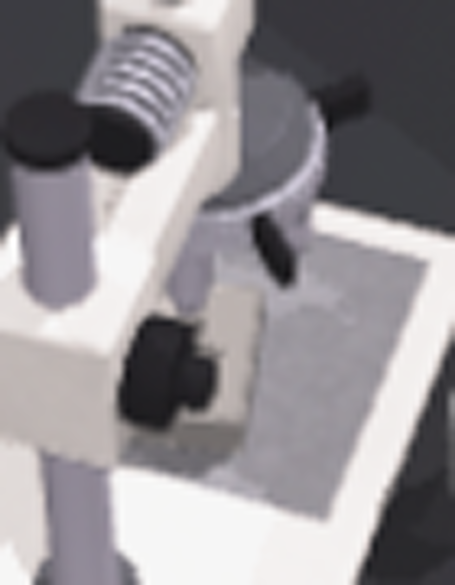

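A slender, tapered barrel now hangs under the tube and ends at about (190,308). I predicted (186,301) plus its rim, so this is the longest objective. The lugs are back at their stop positions. I'll back away and check.

```bash
python3 -m inch '[[[0,0,-1.5,0,0],[0,0,-2,0,0],[-1,0,-2,0,0],[-2,0,-2,0,0],[-2.5,0,-2,0,0],[-2.5,0,-1.5,0,0],[-2.5,0,0,0,0],[0,0,0,0,0]]]'; python3 -m inch '[[[0,0,0,0,0],[0,0,0,0,0],[0,0,0,0,0],[0,0,0,0,0]]]'
python3 - <<'E'
from h import *
rel(-.2,0)
s=camera('scene')[:,:,::-1];t=camera('top')[:,:,::-1]
a=cv2.resize(s[150:310,240:400],None,fx=2.4,fy=2.4,interpolation=cv2.INTER_CUBIC)
b=cv2.resize(s[190:280,280:350],None,fx=4.26,fy=4.26,interpolation=cv2.INTER_CUBIC)[:384]
c=cv2.resize(t[60:340],None,fx=.7,fy=.7)
top=np.hstack([a,b]);c=cv2.resize(c,(top.shape[1],int(c.shape[0]*top.shape[1]/c.shape[1])))[:215]
print(top.shape,c.shape)
cv2.imwrite('pics/f.png',np.vstack([top[:384],c]))
E
```

```text
time: 11.45
position: [0.4079, 0.1766, 0.2625]
tool_rot: [0.411, 0.558, -0.369, 0.619]
ft_force: [0.4, 0.9, 0.2]
grip_width: 0.0004
time: 11.78
position: [0.4087, 0.1756, 0.2621]
tool_rot: [0.411, 0.558, -0.369, 0.619]
ft_force: [0.5, -0.2, -0.2]
grip_width: 0.0007
now rel axis -0.2387 -0.018
t 11.7833 pos [0.4087 0.1756 0.2621] q [ 0.16  0.2   1.89 -0.02  0.94 -0.22] F [ 0.49 -0.19 -0.23] shift cm [10.59  0.9   3.39] turn -0.035 xdown [ 0.105  0.001 -0.994]Traceback (most recent call last):
  File "<stdin>", line 7, in <module>
    return _nx.concatenate(arrs, 1, dtype=dtype, casting=casting)
           ~~~~~~~~~~~~~~~^^^^^^^^^^^^^^^^^^^^^^^^^^^^^^^^^^^^^^^
ValueError: all the input array dimensions except for the concatenation axis must match exactly, but along dimension 0, the array at index 0 has size 384 and the array at index 1 has size 383
```

```bash
python3 - <<'E'
from h import *
s=camera('scene')[:,:,::-1]
a=cv2.resize(s[150:310,240:400],(400,400),interpolation=cv2.INTER_CUBIC)
b=cv2.resize(s[195:275,280:360],(400,400),interpolation=cv2.INTER_CUBIC)
cv2.imwrite('pics/f.png',np.hstack([a,b]))
E
```

```text
(no output)
```

View pics/f.png

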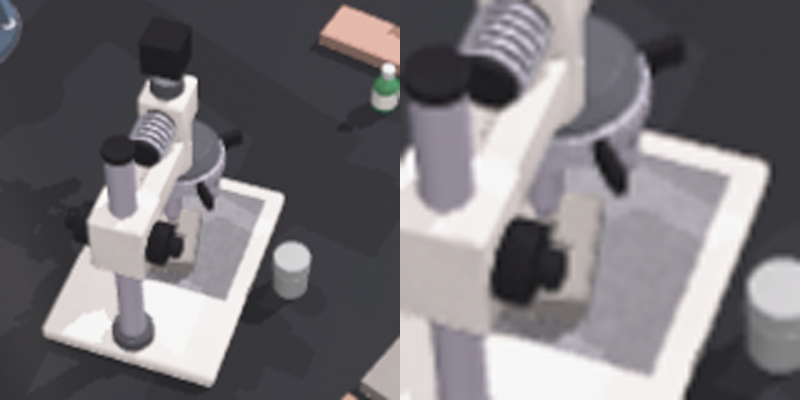

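The slender objective is still under the tube at (548,195). The lugs are at their stop, the slab and canister look unmoved, and the arm is clear.

```bash
python3 -c "
from rig import robot
print(robot.hand_in())"
```

```text
the job is handed in; nothing more can be done
None
```

I turned the turret two clicks anticlockwise, pushing a front lug with the shut fingertips each time. I then backed the arm well clear and handed the job in at about 12 s of the 51 s allowed.

**Last checks:** The final scene picture shows the slender, tapered objective under the tube, its tip about where I predicted it for the longest one. The lugs were back at their click-stop positions, and the slab and canister looked unmoved. The highest force I read at the end of a move was about 5 N, and it was near zero with the arm clear.

**Less certain:**
- **Identification:** it rests on small scene-camera crops only, because the gripper blocked the wrist camera's view of the turret.
- **Tool tilt:** the tool picked up a tilt of about 6° along the way. I left it, and allowed for it in the pushing height.
- **Scope position:** the base-plate fit and the lug pixels disagreed by about 3 mm. I went with the lugs.
- **Dust cap and other loose items:** I did not look closely at the dust cap, the dark slab or the loupe in the final picture.

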